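Hang the sample sign on the display rail with its S-hook

ROBOT

A 6-joint arm with a two-finger parallel gripper is mounted at the origin on the work surface. World frame = base frame: x ahead of the robot, y to its left, z up, the work surface at z = 0. Lengths are in mm, angles in rad, forces in N, time in s.
With the tool pointing down it reaches from about 350 to 875 mm from the base axis. Payload 4.2 kg.
Tool frame: the origin (TCP) lies midway between the tips of the shut fingers; the grasp point (between the pads) lies 19 mm behind it; z points along the fingers, y is the direction in which the jaws open and shut (so a half turn about z gives the same grasp; the last joint's range is limited). The gripper opens to 85 mm and grips with 20 to 120 N. Pads are 22 mm wide; open, the fingers measure 114 mm over their backs; the gripper's body (76 mm by 85 mm) begins 54 mm behind the grasp point. The pads swing forward as they close: fully open they stand 13 mm farther back than shut.
Start: joints at [1.492, 0.385, 0.008, 0, -1.194, -0.259], TCP at [207.1, 589.668, 231.312] pointing down, gripper open.
Joint ranges: [-3.14, 3.14], [-1.21, 2.06], [-1.07, 1.41], [-3.16, 2.05], [-2.99, -0.16], [-3.1, 3.1]. Speed limits (rad/s): [2.79, 2.79, 3.14, 3.14, 3.14, 3.14].

INTERFACE

Orientations are given as a unit quaternion [x, y, z, w].
In Python, from bench import readout, optics, workorder, nets gives the robot as it stands. The module is installed in compiled form; this text tells all that it offers.
- The arm moves only by the tool move_arm, never from a script. Its argument "steps" is a list of rows, each a list of 7 numbers: the opening, from -1 (shut) to 1 (fully open), so that 0 is half open, then the shift along the world's x, y, z in mm, then the turn, a rotation vector about the world's x, y, z in rad. In form: [[gripper, tx, ty, tz, wx, wy, wz], ...]. A call has 1 to 5 rows; each row is the pose to reach, as a shift and turn from the pose commanded when the call began; what a row does not reach only later rows make up. A row lasts 1/12 s, in which the tool goes at most 41.7 mm and 7.16 degrees, less where a joint would pass 70% of its speed; a pose out of reach is approached as far as the arm can. A call with a gripper value outside its range is refused whole. The fingers move at their own pace and stop on an object; the grip force is fixed at half the most. Time passes only in rows, so rows that repeat a pose let the fingers close. It gives the time, the measured TCP pose, the force and the opening at its end, in the units of the state.
- readout.read_state(): the state, without advancing time (a new reading comes with each control period).
- optics.get_image(name): name is "side" or "top" or "wrist"; returns a dict with "frame" (420x560x3 uint8, blue, green, red), "fx", "fy", "cx", "cy" (pixels), "rvec" (rotation vector, rad) and "tvec" (3), from world to camera coordinates, as OpenCV has them. Camera axes: x right, y down, z forward; pixel columns grow to the right and rows downward; lengths in mm; the calibration is good to about 2 mm. A picture is of the moment at which its call begins. There is no depth.
- workorder.job_done(): hands the job in, once; it reports no verdict.
Trained networks look in a picture, given as the dict that the camera call returned (one of the last four; its "shot" number tells which), for a name from the list of things; names that differ only in an ending like _2 or _b are one class to them, and where a whole thing is asked for, a point or a joint stands for the part that bears it (a point fixed in the world has none). Each returns a list of dicts, best first, with "conf" (0 to 1); they miss things now and then, are a little off and sometimes report something else, mostly with a low value. They report only what shows in the picture. A call takes as long as a camera call. They do not tell look-alikes from the thing itself.
- nets.silhouettes(name, picture): "region" (420x560 bool, what is visible of it) and "extent" ([left, top, right, bottom] in pixels, round what is visible of it).
- nets.tip_of(name, picture): "uv" ([column, row] in pixels: a listed point, or the origin of a listed thing).
The state is a dict: "clock": time; "joints": joint angles; "joint_vel": joint speeds; "joint_efforts": joint torques, N m; "position": TCP position; "ee_rot": TCP orientation; "contact_force": force on the tool from outside, world axes, zero at the start; "wrist_torque": the same for the moment, N m; "gripper_width": finger opening in mm.
Only numpy, scipy, OpenCV 4.12 (cv2) and the standard library are available. Lean on these libraries where they do the work, as an engineer would, in place of code of your own. Each camera call takes 0.05 s, during which the arm holds its last target.

TASK

Take the S-hook off the display rail, pass its lower end through the hole in the sliding hanger tab on top of the sample sign while the sign still stands in its stand, draw the sign up out of the stand on the hook, and hang hook and sign on the rail, left hanging still. Be gentle: feel for the hole rather than shove at the sign, do not touch the sign with the gripper, lower the hook softly onto the rail, and leave the mouse, the tape roll and the pot alone.

Things in the scene. Friction and masses are not known exactly. Their poses are not given: they have to be found in the camera images.
- rail_mid (a point): Middle of the fixed display rail, on its centreline: a round steel bar 10 mm thick, 215 mm above the table, between two posts 220 mm apart (14 mm thick, on flat round feet of 70 mm). y runs along the bar, z up. The S-hook hangs over it at the start, within 35 mm of this point.
- hook_grip (a point): Centre of the S-hook's black grip, a block 12 (x) by 10 (y) by 24 mm (z); the gripper takes its flat +y and -y sides from above. The S-hook is 5 mm round steel wire, 60 g, flat in its own x-z plane, z up. The wire slants down from the grip towards -x to the lower loop; at the grip's level and above it only the upper loop lies to the -x side.
- hook_top (a point): Where the rail's centreline lies in the S-hook's upper loop when it hangs: 25 mm to -x of hook_grip and 24.5 mm above it, same axes. The loop (wire top 10 mm above this point) is closed at the grip's side (+x) and ends at -x in a 10 mm ball, centre 18 mm to -x and 11.5 mm below this point. It comes off the rail by lifting 30 mm, then moving 45 mm to the hook's +x; back on in reverse.
- hook_bend (a point): Wire centre at the bottom of the S-hook's lower loop, 25 mm to -x and 50 mm below hook_grip, same axes. The loop opens to +x: its free tip ends 10 mm to +x and 8.5 mm above this point. Seen along x the tip is 5 mm wide and 11 mm high, its middle 3 mm above this point. Within 9 mm to either side in x there is 20 mm of clear height above this point, for the hanger tab's edge.
- plate_mid (a point): Point on the sample sign where its hole would be if the hanger tab stood in the middle; x square to its faces, z up. Flat sign of 100 g: panel 80 (y) by 65 mm, clamp bar along its top (top 15 mm below this point), and in the bar a steel tab 56 (y) by 4 mm (x), top 15 mm above this point, with a 14 mm hole at this height.
- plate: The same sign, origin under its middle, 90 mm below plate_mid, same axes. Its tab stands anywhere up to 12 mm to either side (y) of plate_mid, which these readings do not show: feel for the hole along y, either face. The tab is stiff: it stays put below 6 N of side push. The hook's tip passes the hole with 1.5 mm to spare above and below, 3 mm at the sides.
- stand: Low fixed aluminium stand, base 70 (x) by 120 (y) by 8 mm, origin under its centre, slot along y. The sign stands upright in the slot, lower edge 8 mm above the table. The slot's cheeks are 30 mm high; a sprung pad grips the sign's foot, so that it takes some 5 to 9 N to draw it straight up the first 22 mm, and the sign gives a few mm at the tab when pushed.
- mouse: Round black computer mouse, 62 mm across, 36 mm high, loose; origin under its centre. Leave it alone.
- tape: Clear tape roll lying flat, 90 mm across, 24 mm high, loose; origin under its centre. Leave it alone.
- pot: White pot, 74 mm across, 70 mm high, loose; origin under its centre. Leave it alone.
There are look-alikes about, which are no part of the job. Leave any orange look-alike of the part that bears hook_grip alone.

How it is judged (in metres and radians):
On the way, in this order (a step that is already met when the one before it is completed fails the run):
1. the lower end of the S-hook is through the hole of the sign's hanger tab, which still stands in its stand (x of plate_mid in the frame of hook_bend between -0.012 and 0.006 m and y of plate_mid in the frame of hook_bend between -0.02 and 0.02 m and z of plate_mid in the frame of hook_bend between -0.012 and 0.01 m and distance of plate_mid from where it was at the start of the episode below 0.012 m), for 0.2 s.
2. the sign hangs on the S-hook, drawn up clear of the stand (x of plate_mid in the frame of hook_bend between -0.012 and 0.006 m and y of plate_mid in the frame of hook_bend between -0.02 and 0.02 m and z of plate_mid in the frame of hook_bend between -0.012 and 0.01 m and distance of plate_mid from where it was at the start of the episode above 0.04 m and contact force between plate and stand below 0.05 N), for 0.2 s.
At the end, for the whole second after the job is handed in: The S-hook hangs on the rail between the posts (the rail seated within 10 mm of the top of its upper loop), its lower end is still through the sign's hole, and the sign hangs from it upright (within 0.35 rad), clear of stand and table, hook and sign moving slower than 60 mm/s (x of plate_mid in the frame of hook_bend between -0.012 and 0.006 m and y of plate_mid in the frame of hook_bend between -0.02 and 0.02 m and z of plate_mid in the frame of hook_bend between -0.012 and 0.01 m and x of hook_top in the frame of rail_mid between -0.01 and 0.01 m and z of hook_top in the frame of rail_mid between -0.01 and 0.01 m and y of hook_top in the frame of rail_mid between -0.1 and 0.1 m and contact force between hook and rail above 0.5 N and height (world z) of plate_mid above 0.1 m and angle between plate_mid's own z axis and vertical below 0.35 rad and contact force between hook and plate above 0.4 N and contact force between plate and stand below 0.05 N and linear speed of each of plate, hook below 0.06 m/s); the robot touches nothing.
It fails at once if the S-hook and the sign press on each other with more than 15 N (contact force between hook and plate above 15 N).
It fails at once if the S-hook and the rail press on each other with more than 15 N (contact force between hook and rail above 15 N).
It fails at once if the gripper touches the sign (contact force between the fingers and plate above 0.5 N).
It fails at once if the mouse, the tape roll or the pot is moved by more than 20 mm (distance of any of mouse, tape, pot from where it was at the start of the episode above 0.02 m).
It also fails if it takes over 72 s, if anything falls off the work surface, if the arm or the gripper's body presses on something with over 40 N, if the wrist force passes 120 N, or if a joint passes its speed limit or range.

## Working session

There is one attempt and no reset: what is moved stays moved. The work goes in short steps, Python scripts to look and compute and a tool call to move; the robot and the scene stay as the last step left them, time stands still between calls to the robot, and variables do not carry over. Pictures are saved under pics/ and viewed, and the job is handed in when it is done.

Besides the shell and the picture viewer there is one more tool, called after "Emit:" as name(argument=value, ...) on one line, values as JSON. move_arm: Moves the arm, as the interface text tells. Its arguments: {"type":"object","properties":{"steps":{"type":"array","items":{"type":"array","items":{"type":"number"}}}},"required":["steps"]}

```bash
mkdir -p pics; cat > h.py <<'E'
import numpy as np, cv2
from bench import readout, optics, workorder, nets
def cam(n): return optics.get_image(n)
def P(c):
    R,_=cv2.Rodrigues(np.array(c['rvec'],float)); K=np.array([[c['fx'],0,c['cx']],[0,c['fy'],c['cy']],[0,0,1]]); 
    return K,R,np.array(c['tvec'],float).reshape(3)
def proj(c,p):
    K,R,t=P(c); q=K@(R@np.array(p,float)+t); return q[:2]/q[2]
def ray(c,uv):
    K,R,t=P(c); d=R.T@np.linalg.solve(K,[uv[0],uv[1],1]); return -R.T@t,d/np.linalg.norm(d)
def onz(c,uv,z):
    o,d=ray(c,uv); return o+d*(z-o[2])/d[2]
def tri(obs):
    A=np.zeros((3,3));b=np.zeros(3)
    for c,uv in obs:
        o,d=ray(c,uv);M=np.eye(3)-np.outer(d,d);A+=M;b+=M@o
    p=np.linalg.solve(A,b); return p,[np.round(proj(c,p)-uv,1) for c,uv in obs]
E
python3 - <<'E'
from h import *
s=readout.read_state(); print(s)
for n in ['side','top','wrist']:
    c=cam(n); cv2.imwrite(f'pics/{n}0.png',c['frame']); K,R,t=P(c); print(n,'cam at',-R.T@t,'fwd',R[2], c['fx'])
    for k in ['rail_mid','hook_grip','hook_top','hook_bend','plate_mid','plate','stand','mouse','tape','pot']:
        print(k,[(np.round(r['uv'],1).tolist(),round(r['conf'],2)) for r in nets.tip_of(k,c)[:4]])
E
```

```text
{'clock': 0.0, 'joints': array([ 1.49161027e+00,  3.85569629e-01,  6.59574169e-03, -4.92479788e-04,
       -1.19397235e+00, -2.58598494e-01]), 'joint_vel': array([-8.06873161e-04,  1.70313343e-03,  7.70780930e-04, -5.92803443e-05,
       -1.35098723e-03,  1.86887691e-03]), 'joint_efforts': array([-8.55871222e-04, -3.92293167e+01,  1.88402599e+01,  4.18611914e+00,
       -4.65885911e-03,  1.26845510e-06]), 'position': array([206.91433574, 589.13197439, 230.20287332]), 'ee_rot': array([ 9.85755699e-01, -1.68179947e-01, -1.31644479e-04,  1.09113674e-03]), 'contact_force': array([ 0.36464195, -0.30068649, -0.27399605]), 'wrist_torque': array([-0.02286194,  0.00706245,  0.05987798]), 'gripper_width': 85.78722783520617}
side cam at [517.52240445 672.20065945 594.31585703] fwd [ 0.07089778 -0.81267288 -0.57839113] 429.7580772829594
rail_mid [([242.7, 220.0], 0.66)]
hook_grip [([187.4, 336.5], 0.95), ([227.5, 237.2], 0.74), ([173.7, 240.7], 0.2)]
hook_top [([172.2, 331.4], 0.84), ([243.6, 228.2], 0.67), ([279.6, 208.0], 0.47)]
hook_bend [([247.2, 262.1], 0.71), ([177.1, 358.3], 0.6)]
plate_m
[... 279 characters left out ...]
68168 -0.99389359] 412.51368794577235
rail_mid [([190.4, 192.7], 0.86), ([291.5, 313.6], 0.67)]
hook_grip [([187.0, 177.6], 0.54), ([161.4, 167.0], 0.52)]
hook_top [([182.2, 192.2], 0.76), ([155.2, 153.9], 0.63), ([264.7, 148.6], 0.23)]
hook_bend [([164.4, 160.2], 0.7), ([190.9, 202.3], 0.56)]
plate_mid [([184.4, 190.6], 0.64), ([389.2, 219.0], 0.5)]
plate [([377.2, 222.8], 0.6)]
stand [([377.8, 221.7], 0.97)]
mouse [([292.7, 311.3], 0.71)]
tape [([265.2, 145.9], 0.67)]
pot []
wrist cam at [274.50909773 565.77229091 374.33931617] fwd [-0.26253613  0.09266562 -0.96046232] 309.7217328911543
rail_mid []
hook_grip []
hook_top []
hook_bend []
plate_mid []
plate []
stand []
mouse []
tape []
pot []
```

View pics/side0.png

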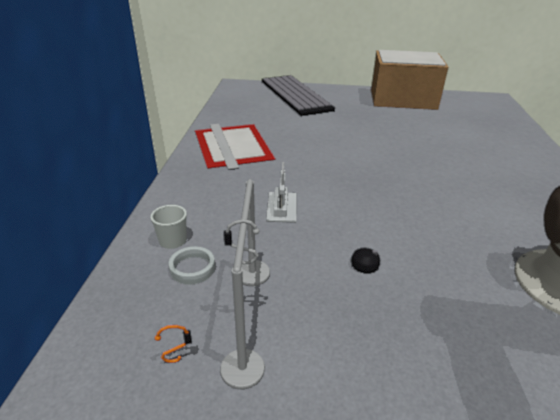

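View pics/top0.png

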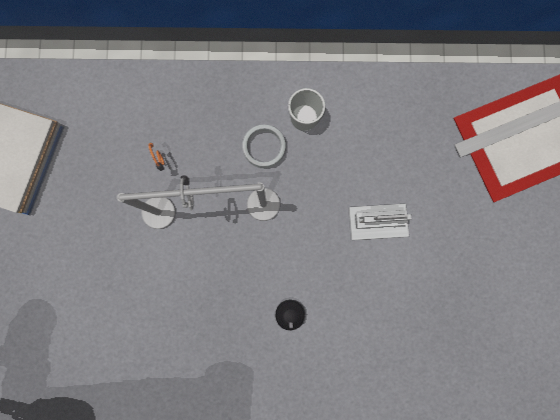

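View pics/wrist0.png

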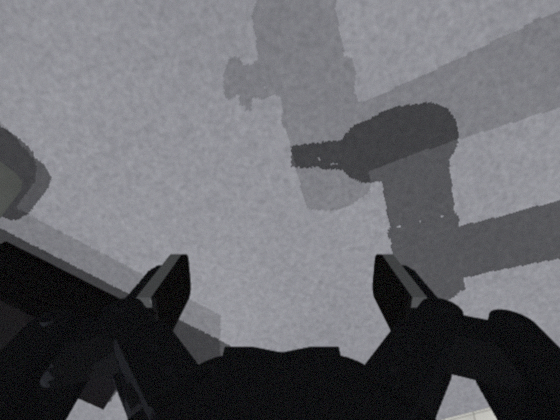

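Side and top views agree. The grey S-hook hangs on the rail, with its black grip at side (228,237) and top (185,181). The orange look-alike lies on the table at side (175,345) and top (158,157), so I leave it. The sign is in its stand at side (282,200) and top (380,218). I'll enlarge both before measuring.

```bash
python3 - <<'E'
from h import *
s=cam('side');t=cam('top')
def crop(c,x0,y0,w,h,k): return cv2.resize(c['frame'][y0:y0+h,x0:x0+w],None,fx=k,fy=k,interpolation=cv2.INTER_CUBIC)
cv2.imwrite('pics/s_hook.png',crop(s,205,160,110,110,5))
cv2.imwrite('pics/t_hook.png',crop(t,110,140,190,100,4))
cv2.imwrite('pics/t_sign.png',crop(t,340,190,90,60,8))
for c in (s,t):
    K,R,tt=P(c);print(R)
    for k in ['hook_grip','plate','stand','pot','rail_mid']:
        print(k,[(r['extent'],round(r['conf'],2)) for r in nets.silhouettes(k,c)[:3]])
g=tri([(s,(227.5,237.2)),(t,(185,181))]);print('grip',g)
print('rail ends top', onz(t,(121,197),215),onz(t,(262,187),215))
print('stand',onz(t,(378,222),4),onz(s,(282.4,207.8),0))
for n,a,b in [('mouse',(291,314),(363,267)),('tape',(265,146),(190,267)),('pot',(305,116),(172,240))]: print(n,onz(t,a,0),onz(s,b,0))
E
```

```text
[[-0.99480927 -0.10003917  0.01861951]
 [-0.07299334  0.57406877 -0.81554707]
 [ 0.07089778 -0.81267288 -0.57839113]]
hook_grip [([222.2, 221.8, 256.8, 260.0], 0.91), ([155.4, 322.0, 193.8, 364.3], 0.75)]
plate []
stand [([267.7, 186.0, 297.2, 220.7], 0.96)]
pot [([152.7, 203.8, 188.3, 249.5], 0.8)]
rail_mid [([222.2, 180.1, 271.3, 389.4], 0.7)]
[[ 0.00722823 -0.99995868  0.00551201]
 [-0.99387833 -0.00779175 -0.11020502]
 [ 0.11024342 -0.00468168 -0.99389359]]
hook_grip [([182.4, 175.0, 199.2, 211.7], 0.72), ([149.2, 143.0, 165.4, 174.1], 0.59)]
plate [([356.5, 213.7, 409.4, 224.2], 0.62)]
stand [([348.3, 206.9, 410.4, 240.1], 0.85)]
pot [([287.4, 85.9, 324.9, 134.0], 0.75)]
rail_mid [([118.4, 183.2, 280.4, 231.3], 0.8)]
grip (array([642.98987394, 170.86474856, 188.44713577]), [array([-0.1, -0. ]), array([0. , 0.1])])
rail ends top [611.45589661 265.5235884  215.        ] [629.35964828  42.14081052 215.        ]
stand [ 594.2497673  -194.69912913    4.        ] [ 591.63033106 -192.16321726    0.        ]
mouse [403.73087803 -13.23279328   0.        ] [406.30375451   0.59260228   0.        ]
tape [756.43544745  43.79661744   0.        ] [756.71570754  43.09307      0.        ]
pot [823.7214484  -42.05615583   0.        ] [819.39382909 -37.22063245   0.        ]
```

View pics/s_hook.png

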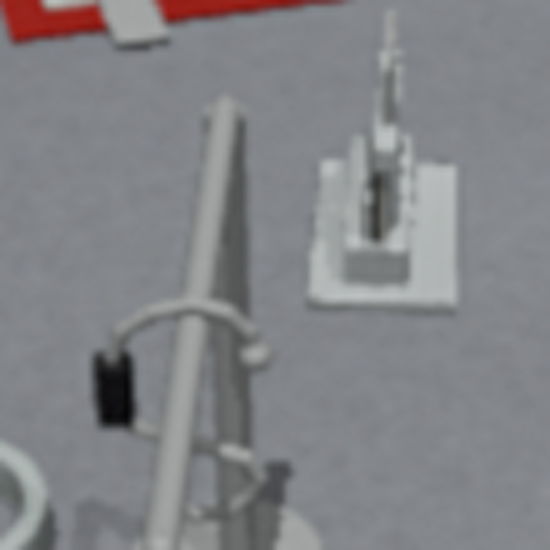

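View pics/t_hook.png

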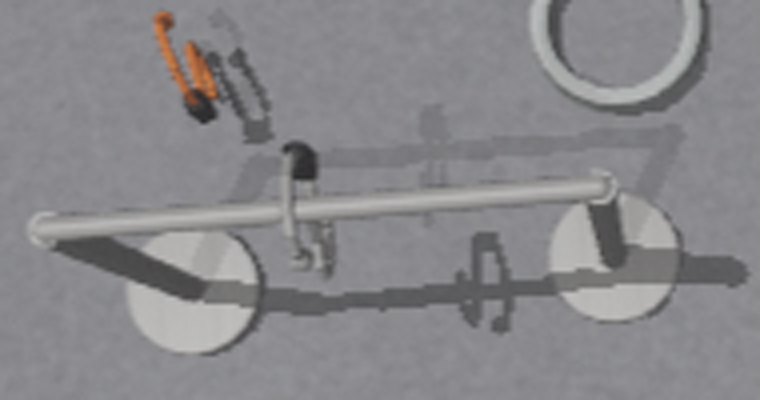

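View pics/t_sign.png

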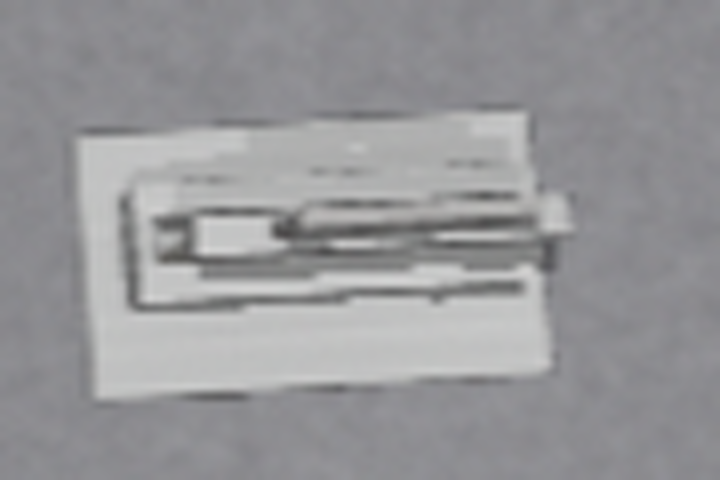

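The crops confirm it: the grey wire hook with the black grip is on the +x side of the rail, at about (643,171,188). That fits the expected z of 190.5. Next I'll fit the sign and tab with a projected model.

```bash
python3 - <<'E'
from h import *
from itertools import product
s=cam('side');t=cam('top')
def crop(im,x0,y0,w,h,k): return cv2.resize(im[y0:y0+h,x0:x0+w],None,fx=k,fy=k,interpolation=cv2.INTER_CUBIC)
th=0.063; c0=np.array([593.5,-193.5,0])
R=np.array([[np.cos(th),-np.sin(th),0],[np.sin(th),np.cos(th),0],[0,0,1]])
def draw(c,x0,y0,w,h,k,fn,off):
    im=crop(c['frame'],x0,y0,w,h,k)
    def poly(pts,col):
        q=np.array([(proj(c,c0+R@np.array(p,float))-[x0-.5,y0-.5])*k for p in pts]).astype(int); cv2.polylines(im,[q],True,col,1)
    poly([(-35,-60,8),(35,-60,8),(35,60,8),(-35,60,8)],(0,0,255))
    poly([(0,-40,83),(0,40,83),(0,40,18),(0,-40,18)],(0,200,0))
    poly([(0,-28+off,113),(0,28+off,113),(0,28+off,83),(0,-28+off,83)],(255,0,0))
    cv2.imwrite(fn,im)
draw(t,340,190,90,60,8,'pics/t_fit.png',0)
draw(s,255,155,55,75,8,'pics/s_fit.png',0)
E
```

```text
(no output)
```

View pics/t_fit.png

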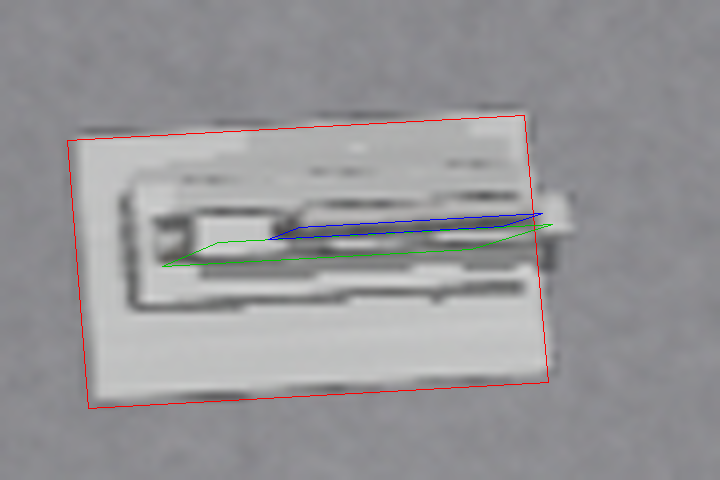

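View pics/s_fit.png

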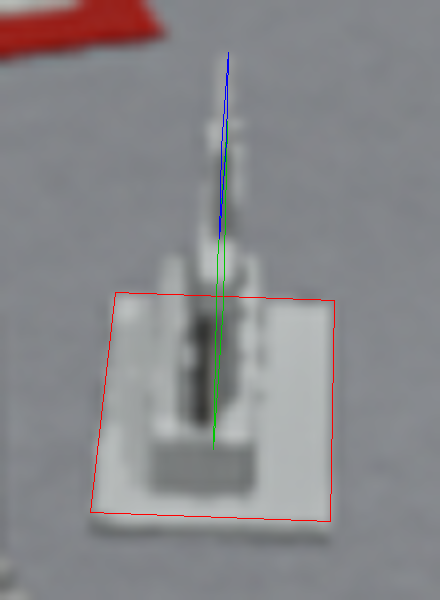

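Emit:
move_arm(steps=[[0,29,-28,8,0,0,0.1],[0,58,-56,16,0,0,0.2],[0,87,-84,24,0,0,0.3],[0,116,-111,32,0,0,0.417],[0,145,-139,40,0,0,0.417]])

```text
clock: 2.77
position: [353.1, 449.3, 271.9]
ee_rot: [0.999, 0.042, 0.0, -0.0]
contact_force: [0.5, 0.8, 1.3]
gripper_width: 42.6
```

Emit:
move_arm(steps=[[0,29,-28,0,0,0,0],[0,58,-56,0,0,0,0],[0,87,-84,0,0,0,0],[0,116,-111,0,0,0,0],[0,145,-139,0,0,0,0]])

```text
clock: 3.18
position: [498.2, 310.2, 271.7]
ee_rot: [0.999, 0.04, 0.0, -0.0]
contact_force: [-0.0, 1.7, 0.5]
gripper_width: 43.0
```

Emit:
move_arm(steps=[[0,29,-28,0,0,0,0],[0,58,-56,0,0,0,0],[0,87,-84,0,0,0,0],[0,116,-112,0,0,0,0],[0,143,-139,0,0,0,0]])

```text
clock: 3.6
position: [641.5, 170.9, 271.4]
ee_rot: [0.999, 0.039, 0.0, -0.0]
contact_force: [0.9, 0.9, 0.9]
gripper_width: 43.1
```

```bash
cat > st.py <<'E'
from h import *
from scipy.spatial.transform import Rotation as Ro
def st():
    s=readout.read_state(); R=Ro.from_quat(s['ee_rot']).as_matrix()
    print('t',round(s['clock'],2),'pos',np.round(s['position'],1),'F',np.round(s['contact_force'],2),'M',np.round(s['wrist_torque'],3),'w',round(s['gripper_width'],1),'toolx',np.round(R[:,0],3),'z',np.round(R[:,2],3)); return s
E
python3 - <<'E'
from st import *
st()
c=cam('wrist');cv2.imwrite('pics/w1.png',c['frame'])
print(proj(c,[643,171,200]),nets.tip_of('hook_grip',c),nets.tip_of('hook_top',c))
t=cam('top');cv2.imwrite('pics/t1.png',t['frame'])
E
```

```text
t 3.6 pos [641.5 170.9 271.4] F [0.9  0.92 0.92] M [ 0.1   -0.046 -0.02 ] w 43.1 toolx [0.997 0.079 0.   ] z [ 0.  0. -1.]
[280.61053861 213.15344841] [{'uv': [279.4, 209.0], 'conf': 0.98}, {'uv': [208.5, 120.6], 'conf': 0.79}] [{'uv': [279.6, 251.3], 'conf': 0.74}, {'uv': [196.2, 98.4], 'conf': 0.7}]
```

View pics/w1.png

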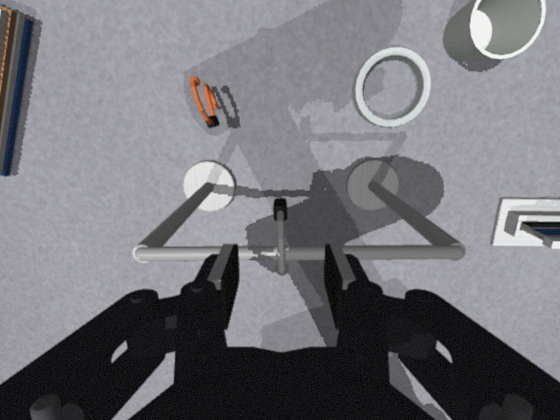

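The wrist view shows the hook grip at (280,209), centred between the fingers at (230/335). The wire is vertical, so the yaw is aligned. I'll refine the position.

```bash
python3 - <<'E'
from st import *
c=cam('wrist');w=c;s=cam('side')
print('wrist',nets.tip_of('hook_grip',w)[0], onz(w,nets.tip_of('hook_grip',w)[0]['uv'],190.5),onz(w,(280,209),190.5))
for k in nets.tip_of('hook_grip',s): print(k,onz(s,k['uv'],190.5))
print('rail',onz(w,(141,254),215),onz(w,(462,252),215), 'at hook',onz(w,(281,253),215))
cv2.imwrite('pics/w1c.png',cv2.resize(w['frame'][180:290,220:340],None,fx=5,fy=5))
E
```

```text
wrist {'uv': [210.3, 115.5], 'conf': 0.63} [706.48658032 225.29097526 190.5       ] [642.49343021 172.05664091 190.5       ]
{'uv': [187.3, 339.9], 'conf': 0.9} [649.58501651 365.18048968 190.5       ]
{'uv': [226.3, 240.7], 'conf': 0.67} [642.3358821  181.88998837 190.5       ]
rail [609.79003618 267.21869481 215.        ] [628.36749965  43.19675708 215.        ] at hook [617.99729591 169.43197447 215.        ]
```

View pics/w1c.png

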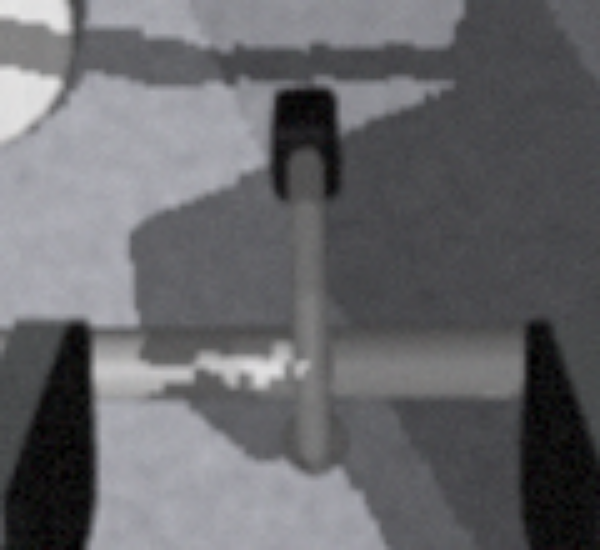

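Emit:
move_arm(steps=[[0,1.5,0,-30,0,0,0],[0,1.5,0,-60,0,0,0],[0,1.5,0,-80,0,0,0],[0,1.5,0,-92,0,0,0],[0,1.5,0,-100,0,0,0]])

```text
clock: 4.47
position: [640.3, 173.3, 169.5]
ee_rot: [0.999, 0.04, -0.001, 0.0]
contact_force: [0.2, 0.3, -0.3]
gripper_width: 42.4
```

```bash
python3 - <<'E'
from st import *
st()
c=cam('wrist');cv2.imwrite('pics/w2.png',c['frame'])
E
```

```text
t 4.47 pos [640.3 173.3 169.5] F [ 0.16  0.34 -0.29] M [-0.062 -0.002 -0.009] w 42.4 toolx [ 0.997  0.081 -0.003] z [-0.003 -0.001 -1.   ]
```

View pics/w2.png

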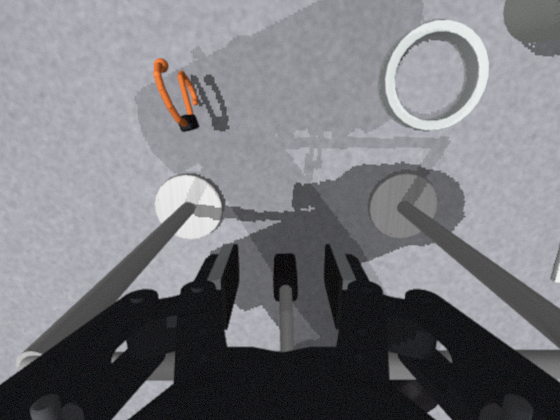

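Emit:
move_arm(steps=[[0,0,0,0,0,0,0],[0,0,0,0,0,0,0]])

```text
clock: 4.68
position: [642.1, 173.3, 172.7]
ee_rot: [0.999, 0.04, 0.001, -0.0]
contact_force: [0.6, -0.0, -0.4]
gripper_width: 42.7
```

Emit:
move_arm(steps=[[-0.4,1,-1.2,0,0,0,0],[-1,1,-1.2,0,0,0,0],[-1,1,-1.2,0,0,0,0],[-1,1,-1.2,0,0,0,0],[-1,1,-1.2,0,0,0,0]])

```text
clock: 5.1
position: [643.0, 171.7, 172.3]
ee_rot: [0.999, 0.04, 0.001, -0.0]
contact_force: [-0.6, 1.0, 3.1]
gripper_width: 8.6
```

Emit:
move_arm(steps=[[-1,0,0,0,0,0,0],[-1,0,0,0,0,0,0],[-1,0,0,0,0,0,0]])

```text
clock: 5.35
position: [643.0, 171.7, 172.2]
ee_rot: [0.999, 0.04, 0.001, -0.0]
contact_force: [-0.5, 1.7, 4.2]
gripper_width: 8.7
```

```bash
python3 - <<'E'
from st import *
st()
c=cam('wrist');cv2.imwrite('pics/w3.png',c['frame']);st();c=cam('side');cv2.imwrite('pics/s3.png',cv2.resize(c['frame'][160:290,180:320],None,fx=4,fy=4)); st()
E
```

```text
t 5.35 pos [643.  171.7 172.2] F [-0.51  1.74  4.23] M [ 0.26   0.31  -0.053] w 8.7 toolx [0.997 0.079 0.001] z [ 0.001  0.    -1.   ]
t 5.4 pos [643.  171.7 172.2] F [-1.13  0.97  5.49] M [ 0.336  0.373 -0.02 ] w 8.9 toolx [0.997 0.079 0.001] z [ 0.001  0.    -1.   ]
t 5.45 pos [643.  171.7 172.1] F [-0.1   0.54  5.24] M [ 0.277  0.354 -0.097] w 9.0 toolx [0.997 0.079 0.001] z [ 0.001  0.    -1.   ]
```

View pics/s3.png

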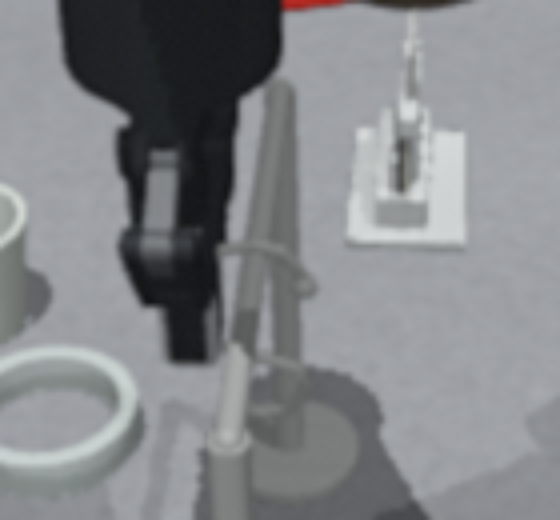

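Gripped: the opening is 8.7–9 mm on a 10 mm block, and the view shows the pads on the grip. The reference with the hook seated is TCP (643.0,171.7,172.2). Next I lift straight up and then move off to +x.

Emit:
move_arm(steps=[[-1,0,0,3,0,0,0],[-1,0,0,9,0,0,0],[-1,0,0,17,0,0,0],[-1,0,0,25,0,0,0],[-1,0,0,32,0,0,0]])

```text
clock: 5.87
position: [642.8, 171.4, 204.2]
ee_rot: [0.999, 0.04, 0.0, 0.0]
contact_force: [0.5, 0.0, -1.1]
gripper_width: 8.9
```

Emit:
move_arm(steps=[[-1,5,0.4,0,0,0,0],[-1,15,1.2,0,0,0,0],[-1,30,2.4,0,0,0,0],[-1,45,3.6,0,0,0,0],[-1,52,4,0,0,0,0]])

```text
clock: 6.28
position: [696.1, 175.5, 202.8]
ee_rot: [0.999, 0.039, 0.0, 0.0]
contact_force: [-0.2, 0.0, -0.7]
gripper_width: 8.9
```

```bash
python3 - <<'E'
from st import *
st()
c=cam('wrist');cv2.imwrite('pics/w4.png',c['frame']);c=cam('side');cv2.imwrite('pics/s4.png',c['frame']); st()
E
```

```text
t 6.28 pos [696.1 175.5 202.8] F [-0.16  0.05 -0.69] M [-0.01  -0.06   0.036] w 8.9 toolx [0.997 0.079 0.   ] z [ 0. -0. -1.]
t 6.38 pos [695.3 175.3 202.3] F [ 0.7  -0.21 -0.97] M [ 0.012  0.02  -0.038] w 9.0 toolx [ 0.997  0.078 -0.001] z [-0.001 -0.    -1.   ]
```

View pics/s4.png

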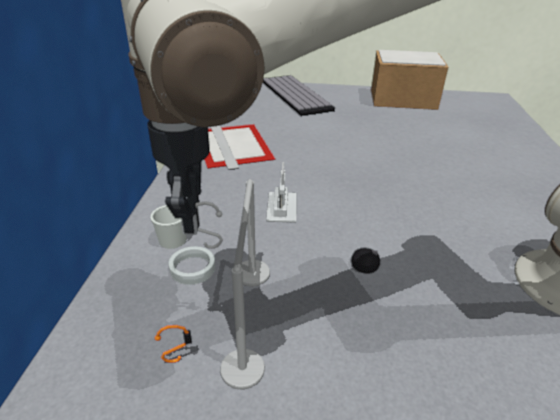

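View pics/w4.png

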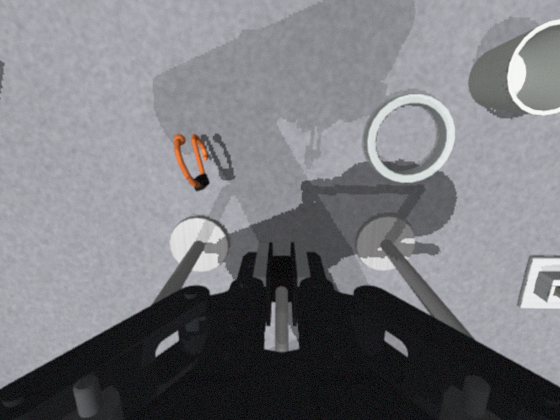

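Emit:
move_arm(steps=[[-1,2,-40,6,0,0,0],[-1,4,-80,12,0,0,0],[-1,4,-120,18,0,0,0],[-1,4,-160,18,0,0,0],[-1,4,-200,18,0,0,0]])

```text
clock: 6.8
position: [697.9, -25.9, 222.2]
ee_rot: [0.999, 0.04, 0.0, -0.0]
contact_force: [0.2, -0.4, -0.7]
gripper_width: 9.1
```

Emit:
move_arm(steps=[[-1,-15,-38,0,0,0,0],[-1,-37,-73,0,0,0,0],[-1,-59,-108,0,0,0,0],[-1,-81,-140,0,0,0,0],[-1,-107,-172,0,0,0,0]])

```text
clock: 7.22
position: [590.0, -197.8, 221.4]
ee_rot: [0.999, 0.04, 0.0, -0.0]
contact_force: [0.5, -0.6, -0.7]
gripper_width: 9.0
```

Emit:
move_arm(steps=[[-1,-6,0,-15,0,0,-0.017],[-1,-6,0,-30,0,0,-0.017],[-1,-6,0,-42,0,0,-0.017],[-1,-6,0,-50,0,0,-0.017],[-1,-6,0,-50,0,0,-0.017]])

```text
clock: 7.63
position: [584.0, -196.2, 169.5]
ee_rot: [1.0, 0.031, -0.002, -0.001]
contact_force: [-0.3, -0.1, -0.4]
gripper_width: 8.8
```

```bash
python3 - <<'E'
from st import *
st()
for n in ['wrist','side','top']:
    c=cam(n);cv2.imwrite(f'pics/{n}5.png',c['frame']);
cv2.imwrite('pics/t5c.png',cv2.resize(c['frame'][180:250,310:430],None,fx=6,fy=6,interpolation=cv2.INTER_CUBIC)); st()
E
```

```text
t 7.63 pos [ 584.  -196.2  169.5] F [-0.34 -0.13 -0.44] M [ 0.004 -0.     0.013] w 8.8 toolx [ 0.998  0.062 -0.004] z [-0.004  0.001 -1.   ]
t 7.78 pos [ 586.1 -196.4  172.1] F [ 0.13 -0.24 -0.94] M [-0.012 -0.084 -0.031] w 9.1 toolx [0.998 0.063 0.001] z [ 0.001 -0.    -1.   ]
```

View pics/wrist5.png

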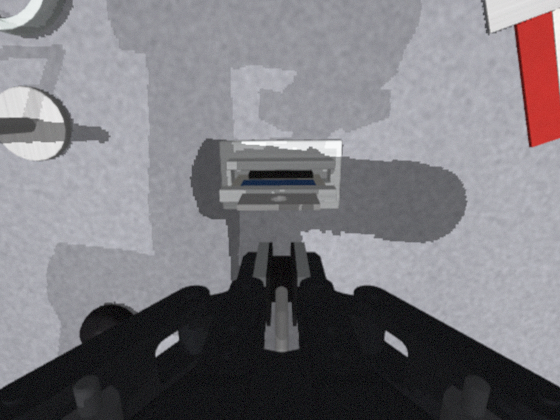

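View pics/side5.png

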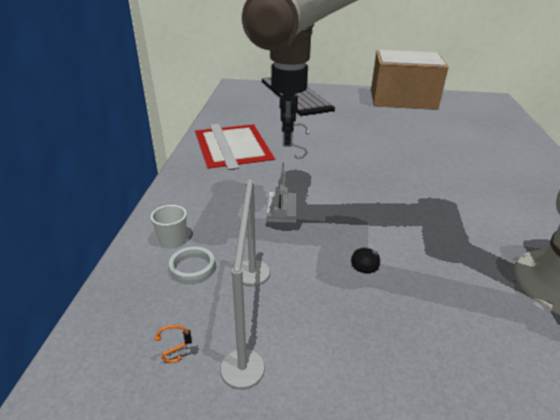

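View pics/t5c.png

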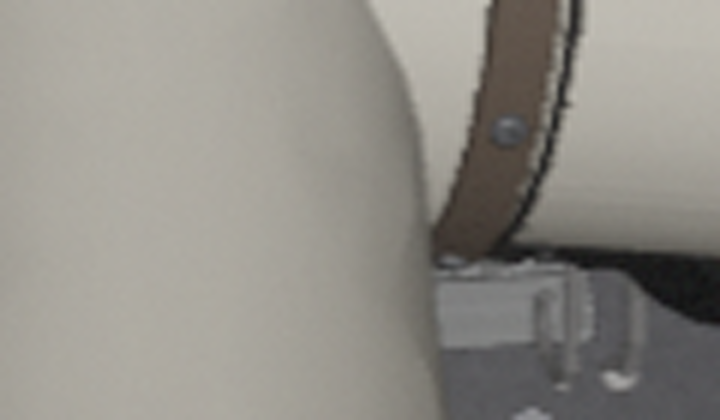

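The wrist view shows the sign's tab at about (279,199), with its hole visible as a light ellipse just ahead of the fingers. I'll enlarge it to measure y.

```bash
python3 - <<'E'
from st import *
c=cam('wrist');f=c['frame']
cv2.imwrite('pics/w5c.png',cv2.resize(f[130:220,210:350],None,fx=5.5,fy=5.5,interpolation=cv2.INTER_CUBIC));st()
cv2.imwrite('pics/w5d.png',cv2.resize(f[170:270,230:330],None,fx=6,fy=6,interpolation=cv2.INTER_CUBIC))
np.set_printoptions(precision=1,suppress=True)
print(onz(c,(220,206),8),onz(c,(341,209),8),onz(c,(230,139.5),8),onz(c,(342.5,140),8))
E
```

```text
t 7.83 pos [ 586.3 -196.4  172.3] F [ 0.6   0.25 -0.93] M [ 0.015 -0.01  -0.039] w 9.1 toolx [0.998 0.063 0.002] z [ 0.002 -0.    -1.   ]
[ 561.5 -135.     8. ] [ 566.1 -260.4    8. ] [ 629.9 -144.2    8. ] [ 636.2 -253.7    8. ]
```

View pics/w5c.png

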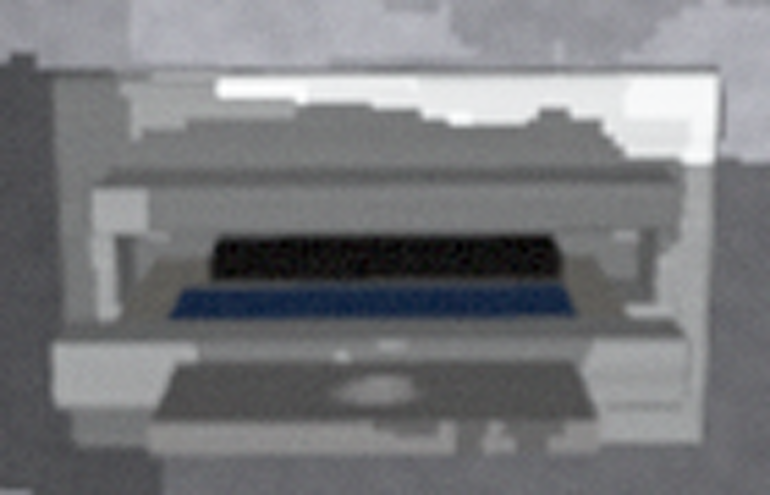

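```bash
python3 - <<'E'
from st import *
np.set_printoptions(precision=1,suppress=True)
c=cam('wrist')
K,R,t=P(c);print('cam',-R.T@t)
px=lambda u,v:(210+u/5.5-.4,130+v/5.5-.4)
print('hole',onz(c,px(375,388),98))
for u,v in [(150,450),(600,452),(155,420),(598,418)]: print('tabtop',onz(c,px(u,v),113))
for u,v in [(168,365),(585,365)]: print('tab low',onz(c,px(u,v),85))
for u,v in [(55,340),(690,335),(55,405),(690,405)]: print('bar',onz(c,px(u,v),83))
print(nets.tip_of('plate_mid',c),nets.tip_of('hook_bend',c),nets.tip_of('stand',c))
q=nets.tip_of('stand',c)
if q: print(onz(c,q[0]['uv'],0))
# grip center as seen
print('proj grip',proj(c,[586.5,-196.4,191]), 'fingertip',proj(c,[586.5,-196.4,172.3]))
E
```

```text
cam [ 657.3 -192.3  315.4]
hole [ 596.8 -193.7   98. ]
tabtop [ 591.2 -166.1  113. ]
tabtop [ 594.4 -222.1  113. ]
tabtop [ 595.1 -166.6  113. ]
tabtop [ 598.8 -221.4  113. ]
tab low [ 594.7 -164.7   85. ]
tab low [ 598.3 -222.9   85. ]
bar [ 596.8 -148.5   83. ]
bar [ 603.  -237.5   83. ]
bar [ 587.3 -148.6   83. ]
bar [ 592.9 -238.6   83. ]
[{'uv': [280.8, 201.5], 'conf': 0.78}] [] [{'uv': [279.9, 176.4], 'conf': 0.69}]
[ 595.1 -195.     0. ]
proj grip [280.4 277.9] fingertip [280.5 259.2]
```

View pics/w5d.png

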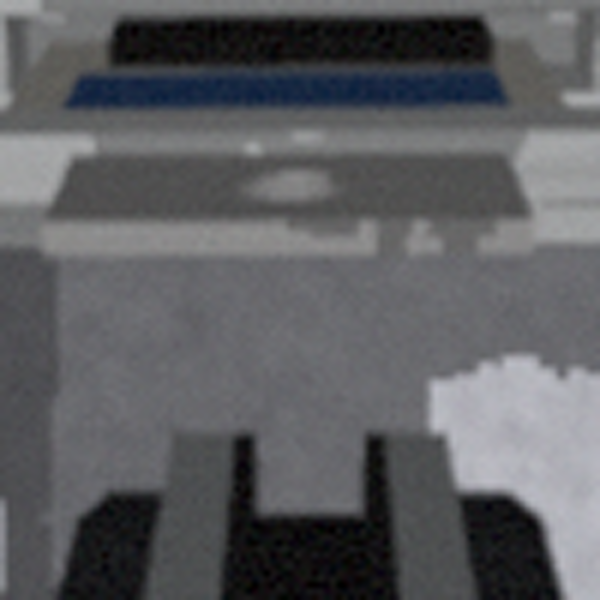

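Tab ends are at y −166.4 and −221.8 (55.5 mm wide, matching the given 56). The hole centre is at y ≈ −194, tab plane x ≈ 595, and yaw 0.06. The hook line needs a +2.2 mm shift in y. Then I lower the tip to hole height on the −x side.

Emit:
move_arm(steps=[[-1,-1,2.2,-12,0,0,0],[-1,-1,2.2,-25,0,0,0],[-1,-1,2.2,-36,0,0,0],[-1,-1,2.2,-43,0,0,0],[-1,-1,2.2,-45.6,0,0,0]])

```text
clock: 8.5
position: [583.9, -194.2, 124.2]
ee_rot: [1.0, 0.031, -0.001, -0.0]
contact_force: [-0.2, -0.5, -1.1]
gripper_width: 8.8
```

Emit:
move_arm(steps=[[-1,0,0,0,0,0,0],[-1,0,0,0,0,0,0],[-1,0,0,0,0,0,0]])

```text
clock: 8.75
position: [585.1, -194.5, 126.4]
ee_rot: [1.0, 0.031, 0.001, 0.0]
contact_force: [-0.3, -0.3, -0.7]
gripper_width: 9.0
```

```bash
python3 - <<'E'
from st import *
st()
for n in ['wrist','side','top']:
    c=cam(n);cv2.imwrite(f'pics/{n}6.png',c['frame'])
    f=c['frame']
    if n=='wrist': cv2.imwrite('pics/w6c.png',cv2.resize(f[150:290,190:370],None,fx=4,fy=4,interpolation=cv2.INTER_CUBIC))
    if n=='side': cv2.imwrite('pics/s6c.png',cv2.resize(f[130:230,240:340],None,fx=6,fy=6,interpolation=cv2.INTER_CUBIC))
st()
E
```

```text
t 8.75 pos [ 585.1 -194.5  126.4] F [-0.31 -0.31 -0.73] M [-0.012  0.019  0.018] w 9.0 toolx [0.998 0.062 0.001] z [ 0.001 -0.    -1.   ]
t 8.9 pos [ 584.9 -194.4  126.4] F [-0.65 -0.54 -0.04] M [ 0.007 -0.001  0.002] w 8.3 toolx [0.998 0.062 0.001] z [ 0.001 -0.    -1.   ]
```

View pics/w6c.png

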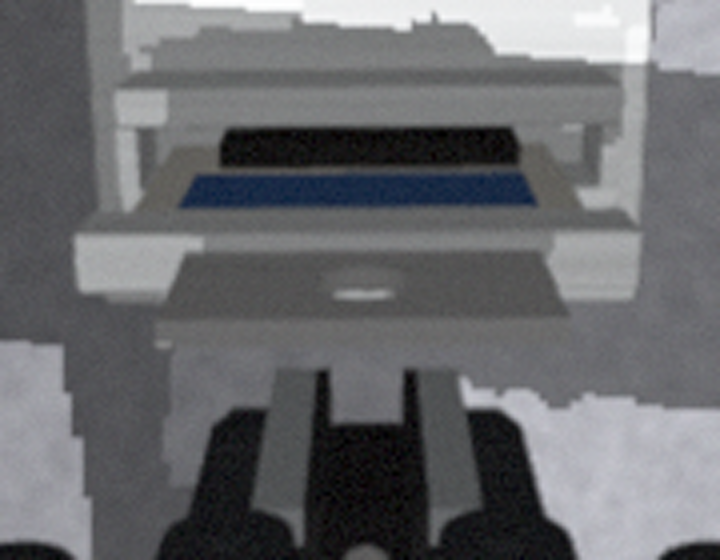

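View pics/s6c.png

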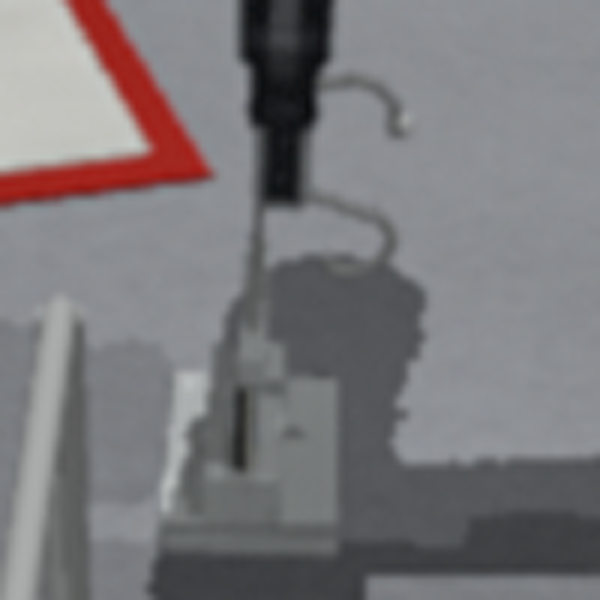

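Gripper gap centre is at crop column 367 and hole at 365, so it's aligned to about 0.5 mm. Advancing along the hook's +x, gently from before contact.

Emit:
move_arm(steps=[[-1,4,0.2,0,0,0,0],[-1,8,0.5,0,0,0,0],[-1,12,0.7,0,0,0,0],[-1,15,0.9,0,0,0,0],[-1,17,1.1,0,0,0,0]])

```text
clock: 9.32
position: [602.2, -193.2, 125.6]
ee_rot: [1.0, 0.031, 0.0, 0.0]
contact_force: [-0.2, 0.8, -0.5]
gripper_width: 8.9
```

Emit:
move_arm(steps=[[-1,1,0.1,0,0,0,0],[-1,2,0.1,0,0,0,0],[-1,3,0.2,0,0,0,0],[-1,4,0.2,0,0,0,0],[-1,5,0.3,0,0,0,0]])

```text
clock: 9.73
position: [606.6, -192.9, 125.7]
ee_rot: [1.0, 0.031, -0.0, 0.0]
contact_force: [1.1, -0.1, -0.7]
gripper_width: 9.1
```

Emit:
move_arm(steps=[[-1,0.8,0.1,0,0,0,0],[-1,1.6,0.1,0,0,0,0],[-1,2.4,0.2,0,0,0,0],[-1,3.2,0.2,0,0,0,0],[-1,4,0.3,0,0,0,0]])

```text
clock: 10.15
position: [610.7, -192.6, 125.7]
ee_rot: [1.0, 0.031, -0.0, 0.0]
contact_force: [0.3, 0.4, -0.9]
gripper_width: 8.7
```

```bash
python3 - <<'E'
from st import *
c=cam('wrist');f=c['frame'];st()
cv2.imwrite('pics/w7c.png',cv2.resize(f[170:270,230:330],None,fx=6,fy=6,interpolation=cv2.INTER_CUBIC))
c=cam('side');f=c['frame']
cv2.imwrite('pics/s7c.png',cv2.resize(f[140:220,240:320],None,fx=7,fy=7,interpolation=cv2.INTER_CUBIC))
E
```

```text
t 10.2 pos [ 610.8 -192.6  125.7] F [-0.04 -1.7  -0.94] M [-0.015 -0.039  0.018] w 8.8 toolx [0.998 0.062 0.   ] z [ 0. -0. -1.]
```

View pics/w7c.png

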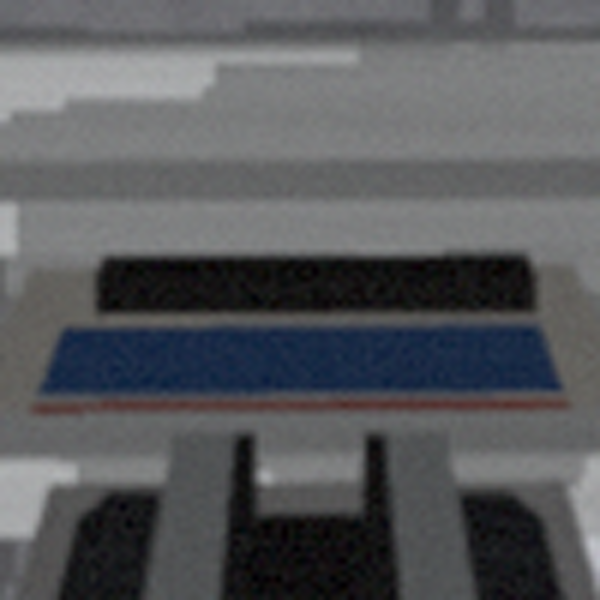

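View pics/s7c.png

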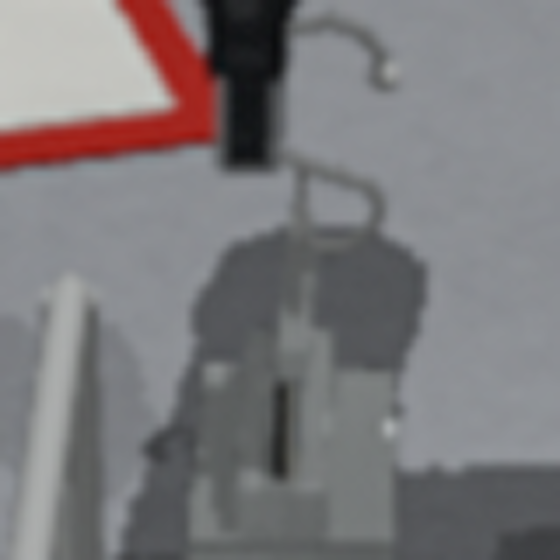

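No contact felt yet, and the tip is at the tab plane. I'll correct z by +0.8 (it had settled low) and continue in small steps.

Emit:
move_arm(steps=[[-1,0,0,0.8,0,0,0],[-1,0.5,0,0.8,0,0,0],[-1,1,0.1,0.8,0,0,0],[-1,1.5,0.1,0.8,0,0,0],[-1,2,0.1,0.8,0,0,0]])

```text
clock: 10.67
position: [612.6, -192.5, 126.5]
ee_rot: [1.0, 0.031, 0.0, -0.0]
contact_force: [0.2, 0.4, -0.7]
gripper_width: 8.8
```

Emit:
move_arm(steps=[[-1,0.5,0,0,0,0,0],[-1,1,0.1,0,0,0,0],[-1,1.5,0.1,0,0,0,0],[-1,2,0.1,0,0,0,0],[-1,2.5,0.2,0,0,0,0]])

```text
clock: 11.08
position: [615.1, -192.3, 126.5]
ee_rot: [1.0, 0.031, -0.0, -0.0]
contact_force: [-0.3, -0.4, -0.1]
gripper_width: 9.2
```

Emit:
move_arm(steps=[[-1,0.6,0,0,0,0,0],[-1,1.2,0.1,0,0,0,0],[-1,1.8,0.1,0,0,0,0],[-1,2.4,0.1,0,0,0,0],[-1,3,0.2,0,0,0,0]])

```text
clock: 11.5
position: [618.2, -192.1, 126.5]
ee_rot: [1.0, 0.031, 0.0, 0.0]
contact_force: [0.5, -0.7, -0.2]
gripper_width: 8.9
```

```bash
python3 - <<'E'
from st import *
st();c=cam('wrist');f=c['frame']
cv2.imwrite('pics/w8c.png',cv2.resize(f[170:290,220:340],None,fx=5,fy=5,interpolation=cv2.INTER_CUBIC))
c=cam('side');f=c['frame']
cv2.imwrite('pics/s8c.png',cv2.resize(f[140:220,240:320],None,fx=7,fy=7,interpolation=cv2.INTER_CUBIC))
c=cam('top');f=c['frame']
cv2.imwrite('pics/t8c.png',cv2.resize(f[180:260,340:440],None,fx=6,fy=6,interpolation=cv2.INTER_CUBIC));st()
E
```

```text
t 11.5 pos [ 618.2 -192.1  126.5] F [ 0.51 -0.65 -0.24] M [-0.019 -0.001 -0.008] w 8.9 toolx [0.998 0.062 0.   ] z [ 0. -0. -1.]
t 11.65 pos [ 618.1 -192.1  126.5] F [ 0.53 -0.56 -0.11] M [-0.038 -0.066 -0.005] w 8.7 toolx [0.998 0.062 0.   ] z [ 0. -0. -1.]
```

View pics/w8c.png

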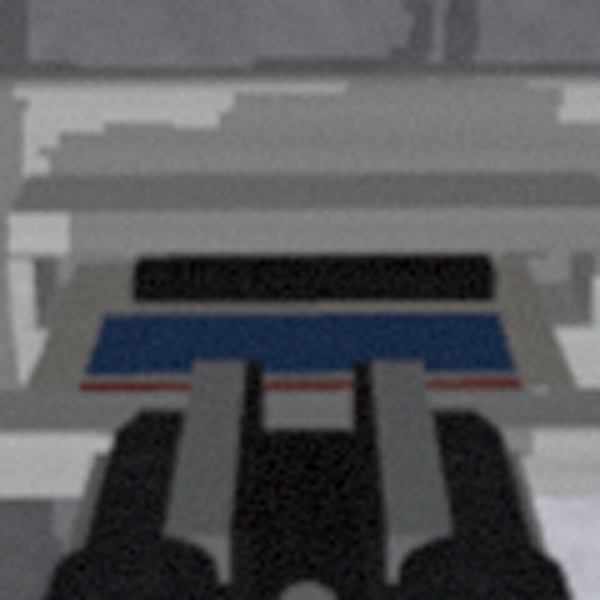

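View pics/s8c.png

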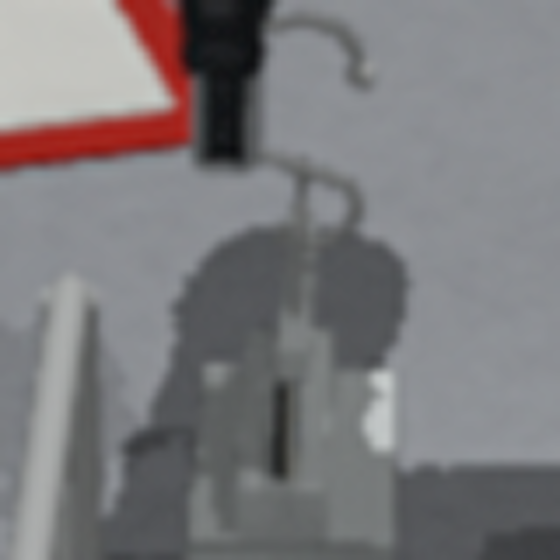

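View pics/t8c.png

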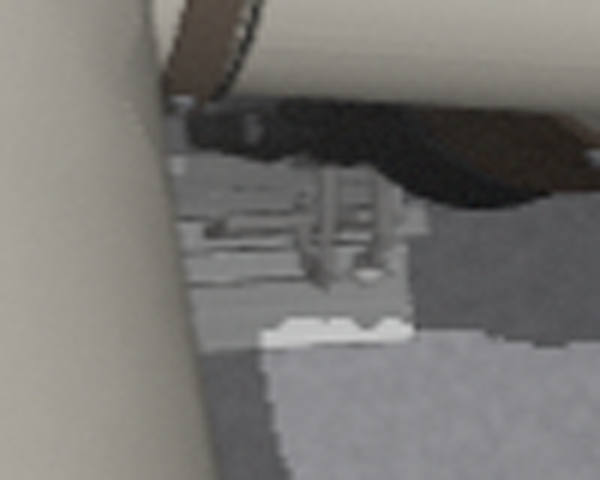

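The tip is through: the side crop shows the loop passing the tab plane at (303,200), with no force and the sign not displaced. I advance 2 mm to centre the bend in the tab, then raise slowly.

Emit:
move_arm(steps=[[-1,0.7,0,0,0,0,0],[-1,1.4,0.1,0,0,0,0],[-1,2,0.1,0,0,0,0],[-1,2,0.1,0,0,0,0],[-1,2,0.1,0,0,0,0]])

```text
clock: 12.07
position: [620.1, -192.0, 126.5]
ee_rot: [1.0, 0.031, 0.0, -0.0]
contact_force: [-0.4, -0.2, -1.1]
gripper_width: 8.7
```

Emit:
move_arm(steps=[[-1,0,0,1,0,0,0],[-1,0,0,2,0,0,0],[-1,0,0,3,0,0,0],[-1,0,0,4,0,0,0],[-1,0,0,5,0,0,0]])

```text
clock: 12.48
position: [620.1, -192.1, 131.7]
ee_rot: [1.0, 0.031, 0.0, 0.0]
contact_force: [0.1, -0.1, -0.8]
gripper_width: 9.2
```

Emit:
move_arm(steps=[[-1,0,0,0.6,0,0,0],[-1,0,0,1.2,0,0,0],[-1,0,0,1.8,0,0,0],[-1,0,0,2.4,0,0,0],[-1,0,0,3,0,0,0]])

```text
clock: 12.9
position: [620.1, -192.0, 134.6]
ee_rot: [1.0, 0.031, -0.0, -0.0]
contact_force: [0.1, -0.1, -1.9]
gripper_width: 8.8
```

Emit:
move_arm(steps=[[-1,0,0,0.4,0,0,0],[-1,0,0,0.8,0,0,0],[-1,0,0,1.2,0,0,0],[-1,0,0,1.6,0,0,0],[-1,0,0,2,0,0,0]])

```text
clock: 13.32
position: [619.6, -191.8, 135.3]
ee_rot: [1.0, 0.031, -0.001, -0.0]
contact_force: [0.9, 0.8, -7.8]
gripper_width: 9.2
```

Emit:
move_arm(steps=[[-1,0,0,0.4,0,0,0],[-1,0,0,0.8,0,0,0],[-1,0,0,1.2,0,0,0],[-1,0,0,1.6,0,0,0],[-1,0,0,2,0,0,0]])

```text
clock: 13.73
position: [619.8, -191.9, 138.3]
ee_rot: [1.0, 0.031, -0.0, -0.0]
contact_force: [-0.7, 0.5, -7.1]
gripper_width: 9.1
```

Lifting against the pad at about 7 N, well under 15. Continuing slowly.

Emit:
move_arm(steps=[[-1,0,0,0.7,0,0,0],[-1,0,0,1.4,0,0,0],[-1,0,0,2.1,0,0,0],[-1,0,0,2.8,0,0,0],[-1,0,0,3.5,0,0,0]])

```text
clock: 14.15
position: [620.0, -192.1, 142.1]
ee_rot: [1.0, 0.031, -0.0, -0.0]
contact_force: [-0.4, 0.1, -6.1]
gripper_width: 9.0
```

Emit:
move_arm(steps=[[-1,0,0,0.9,0,0,0],[-1,0,0,1.8,0,0,0],[-1,0,0,2.7,0,0,0],[-1,0,0,3.6,0,0,0],[-1,0,0,4.5,0,0,0]])

```text
clock: 14.57
position: [620.1, -192.1, 146.6]
ee_rot: [1.0, 0.031, -0.0, -0.0]
contact_force: [-1.0, -0.5, -6.7]
gripper_width: 9.0
```

Emit:
move_arm(steps=[[-1,0,0,0.9,0,0,0],[-1,0,0,1.8,0,0,0],[-1,0,0,2.7,0,0,0],[-1,0,0,3.6,0,0,0],[-1,0,0,4.5,0,0,0]])

```text
clock: 14.98
position: [620.2, -192.0, 151.1]
ee_rot: [1.0, 0.031, 0.0, -0.0]
contact_force: [-0.5, -0.5, -6.4]
gripper_width: 8.8
```

Emit:
move_arm(steps=[[-1,0,0,0.9,0,0,0],[-1,0,0,1.8,0,0,0],[-1,0,0,2.7,0,0,0],[-1,0,0,3.6,0,0,0],[-1,0,0,4.5,0,0,0]])

```text
clock: 15.4
position: [620.1, -192.0, 155.6]
ee_rot: [1.0, 0.031, 0.0, -0.0]
contact_force: [0.2, -1.0, -6.7]
gripper_width: 8.8
```

Emit:
move_arm(steps=[[-1,0,0,0.9,0,0,0],[-1,0,0,1.8,0,0,0],[-1,0,0,2.7,0,0,0],[-1,0,0,3.6,0,0,0],[-1,0,0,4.5,0,0,0]])

```text
clock: 15.82
position: [620.5, -192.1, 160.9]
ee_rot: [1.0, 0.031, 0.001, 0.0]
contact_force: [-0.3, 0.7, -1.9]
gripper_width: 8.9
```

Emit:
move_arm(steps=[[-1,0,0,2,0,0,0],[-1,0,0,5,0,0,0],[-1,0,0,9,0,0,0],[-1,0,0,13,0,0,0],[-1,0,0,17,0,0,0]])

```text
clock: 16.23
position: [620.2, -192.1, 177.6]
ee_rot: [1.0, 0.031, 0.0, 0.0]
contact_force: [-0.1, 0.1, -3.7]
gripper_width: 9.1
```

Emit:
move_arm(steps=[[-1,0,0,5,0,0,0],[-1,0,0,11,0,0,0],[-1,0,0,18,0,0,0],[-1,0,0,24,0,0,0],[-1,0,0,28,0,0,0]])

```text
clock: 16.65
position: [620.5, -192.1, 206.4]
ee_rot: [1.0, 0.031, 0.001, 0.0]
contact_force: [-0.7, -0.1, -1.1]
gripper_width: 9.3
```

```bash
python3 - <<'E'
from st import *
st();c=cam('side');f=c['frame'];cv2.imwrite('pics/s9.png',cv2.resize(f[80:230,200:350],None,fx=4,fy=4));st()
E
```

```text
t 16.65 pos [ 620.5 -192.1  206.4] F [-0.67 -0.1  -1.12] M [ 0.004 -0.033  0.018] w 9.3 toolx [0.998 0.062 0.002] z [ 0.002 -0.    -1.   ]
t 16.7 pos [ 620.8 -192.2  207.1] F [ 1.02 -0.35 -1.09] M [-0.009 -0.07  -0.017] w 8.5 toolx [0.998 0.062 0.003] z [ 0.003 -0.001 -1.   ]
```

View pics/s9.png

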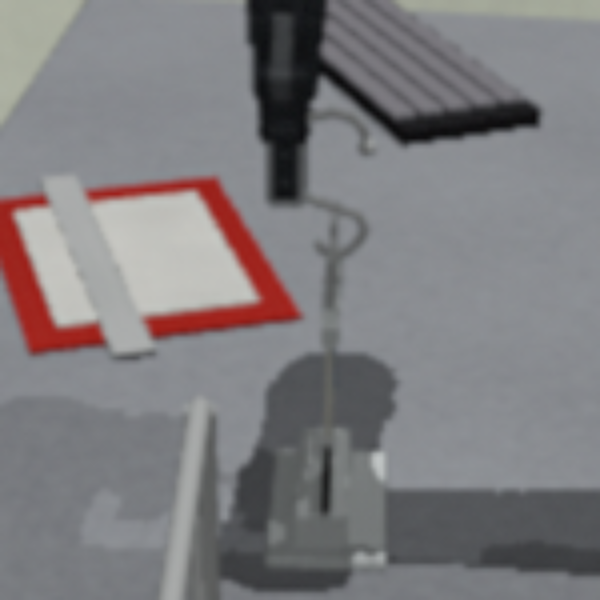

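The sign hangs on the hook, clear of the stand. Carrying it back smoothly, passing to the +x side of the rail.

Emit:
move_arm(steps=[[-1,2,2,0,0,0,0],[-1,6,8,0,0,0,0],[-1,12,17,0,0,0,0],[-1,19,28,0,0,0,0],[-1,26,40,0,0,0,0]])

```text
clock: 17.12
position: [646.8, -150.8, 204.6]
ee_rot: [1.0, 0.031, -0.0, -0.0]
contact_force: [0.3, -0.5, -1.9]
gripper_width: 8.7
```

Emit:
move_arm(steps=[[-1,7,12,0,0,0,0],[-1,14,24,0,0,0,0],[-1,21,37,0,0,0,0],[-1,28,50,0,0,0,0],[-1,35,63,0,0,0,0]])

```text
clock: 17.53
position: [681.8, -87.4, 204.9]
ee_rot: [1.0, 0.031, -0.0, 0.0]
contact_force: [0.5, -0.6, -1.8]
gripper_width: 8.7
```

Emit:
move_arm(steps=[[-1,6,13,0,0,0,0],[-1,11,26,0,0,0,0],[-1,15,39,0,0,0,0.01],[-1,17,52,0,0,0,0.017],[-1,18,65,0,0,0,0.017]])

```text
clock: 17.95
position: [699.3, -22.7, 204.9]
ee_rot: [0.999, 0.04, -0.0, -0.0]
contact_force: [-0.1, -0.9, -2.0]
gripper_width: 8.8
```

Emit:
move_arm(steps=[[-1,0,14,0,0,0,0],[-1,0,28,0,0,0,0],[-1,0,42,0,0,0,0],[-1,0,56,0,0,0,0],[-1,0,70,0,0,0,0]])

```text
clock: 18.37
position: [698.9, 47.4, 205.2]
ee_rot: [0.999, 0.04, 0.0, -0.0]
contact_force: [0.2, -0.6, -2.1]
gripper_width: 8.9
```

Emit:
move_arm(steps=[[-1,0,14,0,0,0,0],[-1,0,28,0,0,0,0],[-1,0,42,0,0,0,0],[-1,0,55,0,0,0,0],[-1,0,67,0,0,0,0]])

```text
clock: 18.78
position: [699.1, 114.5, 204.9]
ee_rot: [0.999, 0.04, -0.0, 0.0]
contact_force: [0.9, -1.0, -1.1]
gripper_width: 8.5
```

Emit:
move_arm(steps=[[-1,0,11,0,0,0,0],[-1,0,21,0,0,0,0],[-1,0,29,0,0,0,0],[-1,0,35,0,0,0,0],[-1,0,38,0,0,0,0]])

```text
clock: 19.2
position: [699.1, 151.8, 204.9]
ee_rot: [0.999, 0.04, -0.0, -0.0]
contact_force: [0.1, 0.2, -2.9]
gripper_width: 8.8
```

```bash
python3 - <<'E'
from st import *
st();c=cam('side');f=c['frame'];cv2.imwrite('pics/s10.png',f);c=cam('wrist');cv2.imwrite('pics/w10.png',c['frame']);st()
E
```

```text
t 19.2 pos [699.1 151.8 204.9] F [ 0.05  0.16 -2.86] M [-0.051 -0.06  -0.015] w 8.8 toolx [ 0.997  0.08  -0.   ] z [-0. -0. -1.]
t 19.3 pos [699.1 151.3 204.9] F [ 0.34  0.16 -1.89] M [-0.056 -0.034  0.059] w 8.7 toolx [ 0.997  0.079 -0.   ] z [-0. -0. -1.]
```

View pics/s10.png

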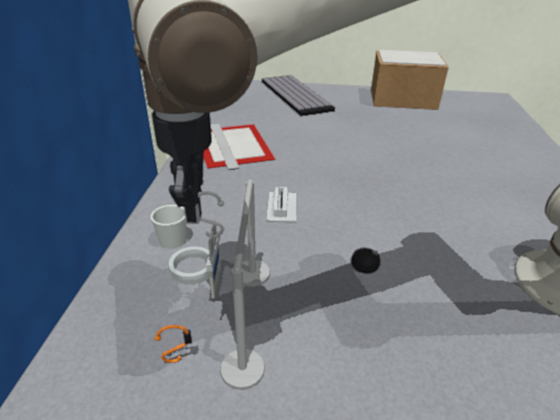

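View pics/w10.png

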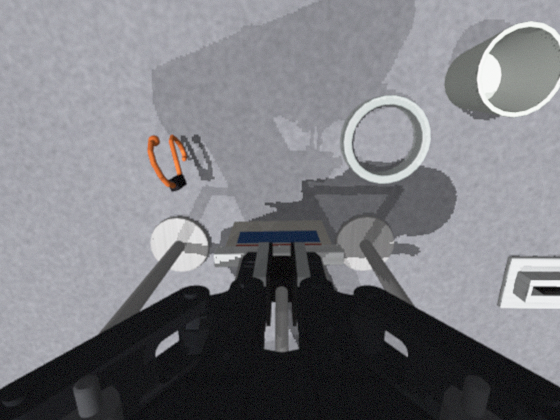

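Settled beside the rail, with the sign hanging straight. The seat target is TCP x ≈ 645 at y ≈ 147.

Emit:
move_arm(steps=[[-1,-2,-0.2,1,0,0,0],[-1,-6,-0.5,1,0,0,0],[-1,-12,-1,1,0,0,0],[-1,-18,-1.4,1,0,0,0],[-1,-24,-1.9,1,0,0,0]])

```text
clock: 19.72
position: [674.3, 148.7, 206.2]
ee_rot: [0.999, 0.039, -0.0, -0.0]
contact_force: [-0.3, 0.0, -2.4]
gripper_width: 8.9
```

Emit:
move_arm(steps=[[-1,-6,-0.5,0,0,0,0],[-1,-12,-1,0,0,0,0],[-1,-18,-1.4,0,0,0,0],[-1,-24,-1.9,0,0,0,0],[-1,-27,-2.2,0,0,0,0]])

```text
clock: 20.13
position: [647.2, 146.8, 206.3]
ee_rot: [0.999, 0.04, -0.0, -0.0]
contact_force: [0.3, 0.4, -1.7]
gripper_width: 8.6
```

Emit:
move_arm(steps=[[-1,-2,-0.2,0,0,0,0],[-1,-3,-0.2,0,0,0,0],[-1,-3,-0.2,0,0,0,0],[-1,-3,-0.2,0,0,0,0]])

```text
clock: 20.47
position: [645.3, 146.7, 206.0]
ee_rot: [0.999, 0.04, 0.0, 0.0]
contact_force: [0.2, 0.7, -1.5]
gripper_width: 9.0
```

```bash
python3 - <<'E'
from st import *
st();c=cam('side');f=c['frame'];cv2.imwrite('pics/s11.png',cv2.resize(f[160:300,160:320],None,fx=4.5,fy=4));c=cam('top');f=c['frame'];cv2.imwrite('pics/t11.png',f);st()
E
```

```text
t 20.47 pos [645.3 146.7 206. ] F [ 0.17  0.74 -1.48] M [-0.02  -0.087  0.04 ] w 9.0 toolx [0.997 0.079 0.   ] z [ 0. -0. -1.]
t 20.57 pos [645.3 146.7 205.9] F [ 0.16  0.48 -2.38] M [ 0.026 -0.079 -0.003] w 8.9 toolx [0.997 0.079 0.   ] z [ 0. -0. -1.]
```

View pics/s11.png

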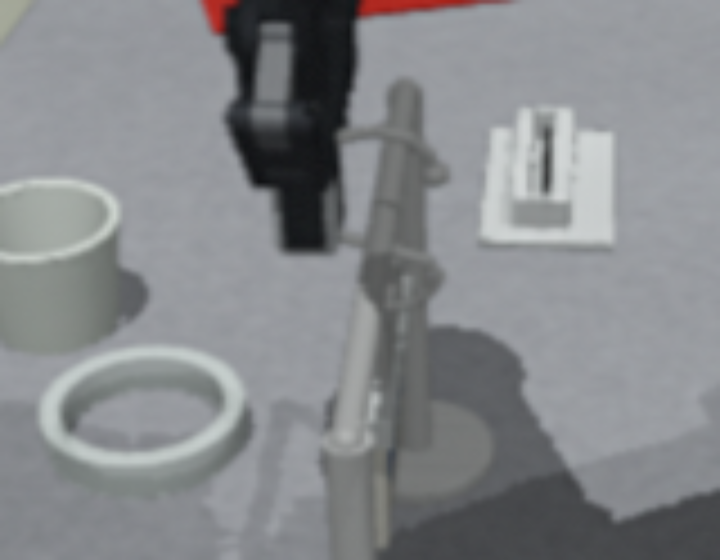

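The upper loop spans the rail from above. Lowering, gently at the end.

Emit:
move_arm(steps=[[-1,0,0,-3,0,0,0],[-1,0,0,-9,0,0,0],[-1,0,0,-16,0,0,0],[-1,0,0,-23,0,0,0],[-1,0,0,-27,0,0,0]])

```text
clock: 20.98
position: [644.4, 146.5, 177.1]
ee_rot: [0.999, 0.039, -0.001, 0.0]
contact_force: [-0.4, -0.5, -1.5]
gripper_width: 8.5
```

Emit:
move_arm(steps=[[-1,0,0,-0.6,0,0,0],[-1,0,0,-1.2,0,0,0],[-1,0,0,-1.8,0,0,0],[-1,0,0,-2.4,0,0,0],[-1,0,0,-3,0,0,0]])

```text
clock: 21.4
position: [645.3, 146.8, 176.4]
ee_rot: [0.999, 0.04, 0.0, -0.0]
contact_force: [0.2, 1.0, -2.4]
gripper_width: 8.9
```

Emit:
move_arm(steps=[[-1,0,0,-0.5,0,0,0],[-1,0,0,-1,0,0,0],[-1,0,0,-1.5,0,0,0],[-1,0,0,-2,0,0,0],[-1,0,0,-2.5,0,0,0]])

```text
clock: 21.82
position: [645.1, 146.7, 173.5]
ee_rot: [0.999, 0.04, 0.0, -0.0]
contact_force: [-0.4, -0.4, -1.5]
gripper_width: 8.6
```

Emit:
move_arm(steps=[[-1,0,0,-0.4,0,0,0],[-1,0,0,-0.8,0,0,0],[-1,0,0,-1.2,0,0,0],[-1,0,0,-1.2,0,0,0],[-1,0,0,-1.2,0,0,0]])

```text
clock: 22.23
position: [645.2, 146.7, 172.5]
ee_rot: [0.999, 0.04, 0.0, -0.0]
contact_force: [-0.4, 0.1, -1.1]
gripper_width: 8.7
```

```bash
python3 - <<'E'
from st import *
st();c=cam('side');f=c['frame'];cv2.imwrite('pics/s12.png',cv2.resize(f[160:300,160:320],None,fx=4.5,fy=4));st()
E
```

```text
t 22.23 pos [645.2 146.7 172.5] F [-0.4   0.09 -1.1 ] M [-0.006  0.025 -0.028] w 8.7 toolx [0.997 0.079 0.   ] z [ 0.  0. -1.]
t 22.28 pos [645.2 146.7 172.5] F [ 0.5   0.55 -1.23] M [0.013 0.039 0.002] w 8.9 toolx [0.997 0.079 0.   ] z [ 0.  0. -1.]
```

View pics/s12.png

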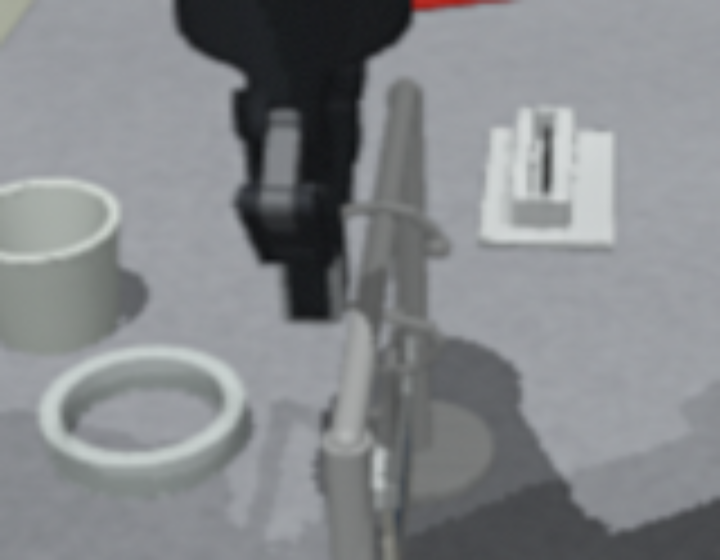

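Emit:
move_arm(steps=[[-1,0,0,-0.3,0,0,0],[-1,0,0,-0.6,0,0,0],[-1,0,0,-0.6,0,0,0],[-1,0,0,-0.6,0,0,0]])

```text
clock: 22.62
position: [645.2, 146.7, 172.3]
ee_rot: [0.999, 0.04, 0.0, -0.0]
contact_force: [-0.5, 0.1, 2.3]
gripper_width: 9.1
```

Emit:
move_arm(steps=[[-1,0,0,-0.3,0,0,0],[-1,0,0,-0.6,0,0,0],[-1,0,0,-0.6,0,0,0],[-1,0,0,-0.6,0,0,0]])

```text
clock: 22.95
position: [645.2, 146.6, 172.1]
ee_rot: [0.999, 0.04, 0.0, 0.0]
contact_force: [-2.5, -0.4, 5.9]
gripper_width: 8.7
```

Seated: the force came on at z ≈ 172.3, matching the starting seat. I ease off the preload, then open slowly.

Emit:
move_arm(steps=[[-1,0,0,0.4,0,0,0],[-1,0,0,0.6,0,0,0],[-1,0,0,0.6,0,0,0],[-1,0,0,0.6,0,0,0]])

```text
clock: 23.28
position: [645.2, 146.7, 172.1]
ee_rot: [0.999, 0.04, 0.0, 0.0]
contact_force: [-2.4, 0.7, 4.5]
gripper_width: 9.3
```

Emit:
move_arm(steps=[[-0.75,0,0,0,0,0,0],[-0.7,0,0,0,0,0,0],[-0.6,0,0,0,0,0,0],[-0.5,0,0,0,0,0,0],[-0.4,0,0,0,0,0,0]])

```text
clock: 23.7
position: [645.1, 146.6, 171.2]
ee_rot: [0.999, 0.04, -0.0, 0.0]
contact_force: [0.2, 0.1, 0.1]
gripper_width: 25.6
```

Emit:
move_arm(steps=[[-0.3,0,0,0,0,0,0],[-0.2,0,0,0,0,0,0],[-0.2,0,0,0,0,0,0],[-0.2,0,0,0,0,0,0],[-0.2,0,0,0,0,0,0]])

```text
clock: 24.12
position: [645.1, 146.7, 171.8]
ee_rot: [0.999, 0.04, 0.0, -0.0]
contact_force: [-0.1, -0.4, -0.1]
gripper_width: 34.0
```

```bash
python3 - <<'E'
from st import *
st();c=cam('side');f=c['frame'];cv2.imwrite('pics/s13.png',cv2.resize(f[160:300,160:320],None,fx=4.5,fy=4));c=cam('wrist');cv2.imwrite('pics/w13.png',c['frame']);st()
E
```

```text
t 24.12 pos [645.1 146.7 171.8] F [-0.08 -0.41 -0.14] M [ 0.038  0.002 -0.011] w 34.0 toolx [0.997 0.079 0.   ] z [ 0.  0. -1.]
t 24.22 pos [645.1 146.7 171.7] F [-0.6  -0.19 -0.02] M [-0.037 -0.001  0.037] w 34.0 toolx [0.997 0.079 0.   ] z [ 0.  0. -1.]
```

View pics/s13.png

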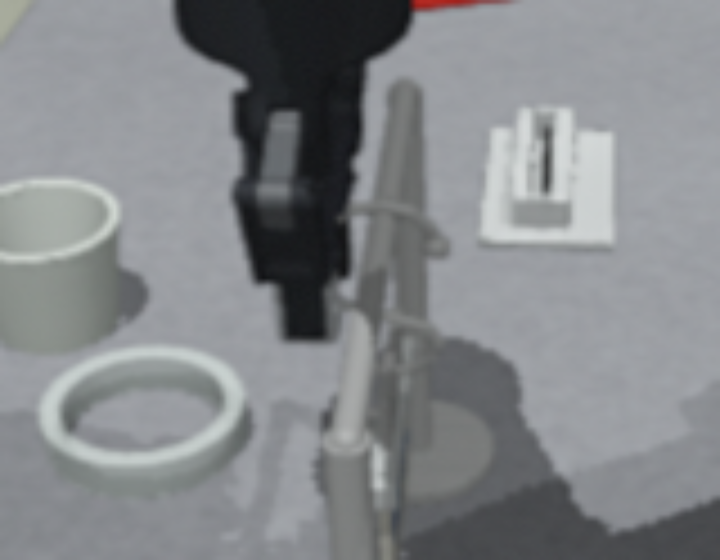

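View pics/w13.png

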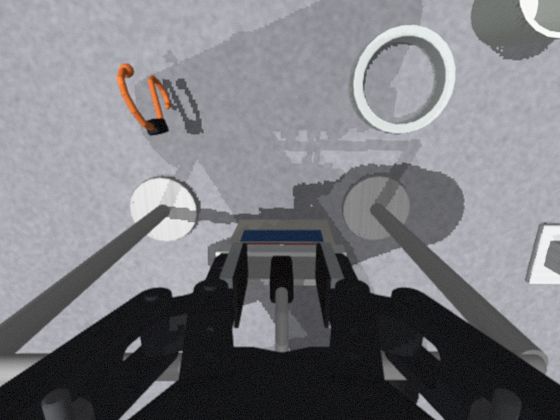

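Released. The grip at wrist (282,275) sits midway between the open fingers, and the hook stays on the rail. Withdrawing straight up.

Emit:
move_arm(steps=[[-0.2,0,0,5,0,0,0],[-0.2,0,0,15,0,0,0],[-0.2,0,0,30,0,0,0],[-0.2,0,0,45,0,0,0],[-0.2,0,0,60,0,0,0]])

```text
clock: 24.63
position: [645.3, 146.7, 233.6]
ee_rot: [0.999, 0.04, 0.001, -0.0]
contact_force: [-0.3, -0.2, -0.9]
gripper_width: 34.0
```

Emit:
move_arm(steps=[[-0.2,0,0,20,0,0,0],[-0.2,0,0,40,0,0,0],[-0.2,15,0,60,0,0,0],[-0.2,30,0,80,0,0,0],[-0.2,50,0,90,0,0,0]])

```text
clock: 25.05
position: [695.8, 146.6, 327.6]
ee_rot: [0.999, 0.04, 0.004, -0.001]
contact_force: [0.3, 0.4, 1.4]
gripper_width: 33.9
```

Emit:
move_arm(steps=[[-0.2,0,0,0,0,0,0],[-0.2,0,0,0,0,0,0],[-0.2,0,0,0,0,0,0],[-0.2,0,0,0,0,0,0],[-0.2,0,0,0,0,0,0]])

```text
clock: 25.47
position: [694.4, 146.6, 321.6]
ee_rot: [0.999, 0.04, -0.0, 0.0]
contact_force: [0.1, -0.2, 0.3]
gripper_width: 34.1
```

```bash
python3 - <<'E'
from st import *
st();c=cam('side');a=c['frame'];cv2.imwrite('pics/s14.png',cv2.resize(a[160:300,160:320],None,fx=4.5,fy=4))
c=cam('wrist');cv2.imwrite('pics/w14.png',c['frame'])
for i in range(4): cam('top')
c=cam('side');d=cv2.absdiff(a,c['frame'])[160:320,200:300];print('motion diff',d.max(),d.mean());st()
E
```

```text
t 25.47 pos [694.4 146.6 321.6] F [ 0.14 -0.18  0.31] M [ 0.003 -0.047 -0.045] w 34.1 toolx [ 0.997  0.079 -0.001] z [-0.001 -0.    -1.   ]
motion diff 32 0.5163541666666667
t 25.82 pos [695.  146.7 321.8] F [ 0.56 -0.03 -0.62] M [-0.002 -0.012 -0.014] w 34.0 toolx [ 0.997  0.079 -0.   ] z [-0. -0. -1.]
```

View pics/s14.png

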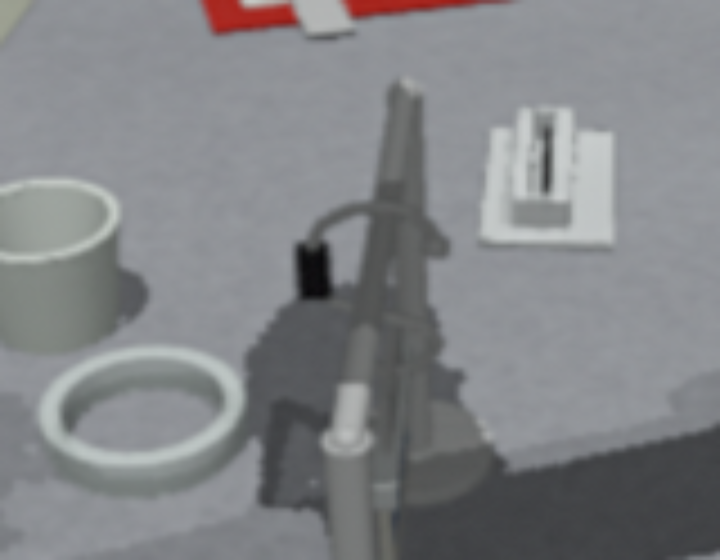

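View pics/w14.png

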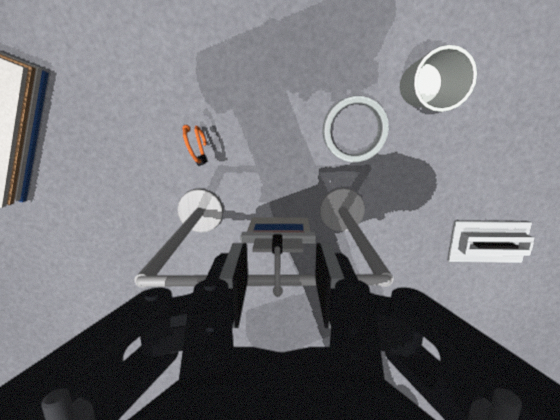

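The hook hangs on the rail, grip at side crop (313,270), and the sign hangs below it. I'll let it settle for a moment and check for motion.

Emit:
move_arm(steps=[[-0.2,0,0,0,0,0,0],[-0.2,0,0,0,0,0,0],[-0.2,0,0,0,0,0,0],[-0.2,0,0,0,0,0,0],[-0.2,0,0,0,0,0,0]])

```text
clock: 26.23
position: [695.1, 146.7, 321.7]
ee_rot: [0.999, 0.04, 0.0, -0.0]
contact_force: [-0.2, 0.3, -0.0]
gripper_width: 34.3
```

Emit:
move_arm(steps=[[-0.2,0,0,0,0,0,0],[-0.2,0,0,0,0,0,0],[-0.2,0,0,0,0,0,0],[-0.2,0,0,0,0,0,0],[-0.2,0,0,0,0,0,0]])

```text
clock: 26.65
position: [695.1, 146.7, 321.7]
ee_rot: [0.999, 0.04, -0.0, 0.0]
contact_force: [-1.2, 0.3, -0.3]
gripper_width: 34.2
```

Emit:
move_arm(steps=[[-0.2,0,0,0,0,0,0],[-0.2,0,0,0,0,0,0],[-0.2,0,0,0,0,0,0],[-0.2,0,0,0,0,0,0],[-0.2,0,0,0,0,0,0]])

```text
clock: 27.07
position: [695.1, 146.7, 321.7]
ee_rot: [0.999, 0.04, -0.0, -0.0]
contact_force: [0.5, 0.5, -0.3]
gripper_width: 34.4
```

```bash
python3 - <<'E'
from st import *
np.set_printoptions(precision=1,suppress=True)
W=[cam('wrist') for _ in range(5)]
for c in W[1:]: 
    d=cv2.absdiff(W[0]['frame'],c['frame'])[205:310,235:325];print('w',d.max(),d.mean())
S=[cam('side') for _ in range(3)]
for c in S[1:]:
    d=cv2.absdiff(S[0]['frame'],c['frame'])[160:320,200:300];print('s',d.max(),d.mean())
c=W[-1]
s=S[-1];t=cam('top')
for n,z in [('hook_grip',190.5),('mouse',0),('tape',0),('pot',0)]:
    for k in nets.tip_of(n,s)[:2]: print(n,'side',k['conf'],onz(s,k['uv'],z))
    for k in nets.tip_of(n,t)[:2]: print(n,'top',k['conf'],onz(t,k['uv'],z))
cv2.imwrite('pics/s15.png',cv2.resize(s['frame'][190:310,200:300],None,fx=6,fy=5,interpolation=cv2.INTER_CUBIC));st()
E
```

```text
w 26 2.9341093474426807
w 27 2.9275132275132276
w 27 2.945079365079365
w 27 2.945079365079365
s 5 0.4256666666666667
s 7 0.428375
hook_grip side 0.92 [646.4 155.4 190.5]
hook_grip side 0.59 [653.7 360.4 190.5]
hook_grip top 0.65 [668.3 210.6 190.5]
hook_grip top 0.49 [649.1 144.1 190.5]
mouse side 0.9 [400.5   2.    0. ]
mouse top 0.9 [405.4 -15.3   0. ]
tape side 0.94 [749.   50.2   0. ]
tape side 0.3 [404.7  -3.3   0. ]
tape top 0.82 [755.6  40.1   0. ]
tape top 0.28 [658.8 187.    0. ]
pot side 0.8 [821.3 -34.9   0. ]
pot top 0.74 [824.5 -29.9   0. ]
t 27.92 pos [695.1 146.7 321.7] F [-0.2  0.4 -0. ] M [-0.  0. -0.] w 34.3 toolx [ 1.   0.1 -0. ] z [-0. -0. -1.]
```

View pics/s15.png

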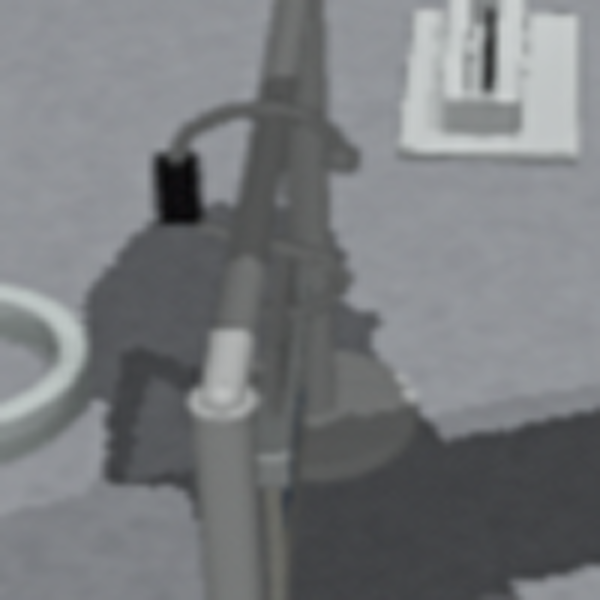

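The side frames show only noise, so hook and sign hang still. The wrist differences (mean ≈ 2.9) are uniform noise. Grip height fits the seated 190.5, and the other objects are where they were. Handing in.

```bash
python3 - <<'E'
from h import *
print(workorder.job_done())
E
```

```text
the job is handed in; nothing more can be done
None
```

The S-hook and the sign are hanging on the rail, and I handed the job in at about 28 s. It reported no verdict.

**What I did**
- I took the grey S-hook off the rail and left the orange look-alike alone.
- The wrist camera showed the tab's ends and its hole at y ≈ −194 mm. I passed the hook's tip through from the −x side in small steps and felt no contact on the way in.
- The sign came out of the stand at 6–8 N.
- I carried hook and sign round the rail post and lowered them onto the rail. The hook seated at the same height as at the start, with about 7.5 N on the rail at most. Then I let go and moved the gripper clear.

**Last checks**
- **Hanging still:** the side frames, taken 0.05–0.1 s apart, differed only by noise. The sign hangs upright and clear of the stand. The grip lies about 25 mm to +x of the rail, where it should be when seated.
- **Robot clear:** the wrist force was about 0 N, with the gripper some 100 mm above the hook.
- **Mouse, tape and pot:** none had visibly moved. Two readings strayed: the pot's top-camera reading differs from the first by about 12 mm in y, and the mouse's two cameras disagree by about 17 mm in y, as they did at the start. I put both down to network error.
- **Less certain:** the wrist frames differed more from each other than the side frames (mean about 2.9). The difference did not grow over time, so I took it for sensor noise, not swinging. The final side view shows the hook-to-tab joint only dimly behind the rail. That the hook is still through the hole rests on the sign hanging and staying still.

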